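Load the fuse tester and hold its pull rod in the test position

TASK

Take the bottle fuse out of the sorting tray, stand it tip down in the round pocket of the fuse tester and let go of it. Then grip the tester's pull rod, whose black knob stands above the guide block, and draw it straight up, without wedging it or lifting the tester, only until the groove turned round the rod is level with the top of the guide block (30 mm of travel); it must not come out of the guide. Finish while still holding the rod there, and leave the tester, the other parts in the tray and the pliers where they are.

Things in the scene. Friction and masses are not known exactly. Their poses are not given: they have to be found in the camera images.
- fuse_centre (a point): Centre (23 mm above its underside) of the loose white porcelain bottle fuse, 23 mm diameter, 48 mm tall, 32 g, upright tip down in any one of the tray's compartments, within 5 mm of its middle; z up. Widest 15 to 36 mm above the underside. Seated, its centre is only 11 mm above the plate: grip it about 33 mm above the underside to keep fingertips off the plate, or let it drop the last few mm.
- tray: Shallow grey sorting tray, fixed, 246 (x) x 85 (y) x 14 mm, floor and walls 3 mm thick; origin under its centre. Three compartments in a row along its x axis, each 78 x 79 mm inside, centres at x = -81, 0 and +81 mm. Its yaw varies. (Tall equipment stands on the left of the bench, beyond y = 150 mm: swing high over it.)
- pocket_mouth (a point): Centre of the mouth of the round pocket in the tester's base plate: 27 mm in diameter, 12 mm deep, flat floor, mouth level with the plate's top face 20 mm above the bench. Axes as the tester's: +y points along the plate to the guide block.
- tester: Fuse tester: grey base plate 70 (x) x 190 (y) x 20 mm, origin under its centre, fuse pocket at y = -62.5 mm, aluminium guide block 46 x 46 mm at y = +62.5 mm, from 20 to 80 mm above the bench. Loose, about 1.8 kg: slides a little if pushed, lifts if the rod wedges. Two terminals stand 12 mm above the plate between pocket and block.
- guide_top (a point): Centre of the mouth of the upright bore in the guide block's top face, 80 mm above the bench; the bore is 16 mm in diameter and 60 mm deep, running straight down. Axes as the tester's.
- rod_knob (a point): Centre of the pull rod's black knob: upright cylinder 28 mm diameter, 26 mm tall, any yaw may be gripped. At the start the rod is fully in, its collar (24 mm diameter, 4 mm thick) on the guide block and the knob's centre 29 mm above the block's top, 109 mm above the bench; 16 mm between the knob's underside and the block.
- rod_groove (a point): Centre of the 3 mm groove turned round the rod's shaft, 59 mm below the knob's centre; at the start it is 30 mm down inside the bore.
- rod: The loose steel pull rod: shaft 15 mm in diameter in the 16 mm bore (snug, no spring; it falls back when released), 0.2 to 0.45 kg, z along its axis, origin at the collar's underside; the shaft reaches 56 mm below that.
- insulator: White waisted insulator, 34 mm across, 38 mm tall, loose in another tray compartment; stays there. Origin at its underside.
- cap: White porcelain screw cap, 39 mm across, 30 mm tall, loose in the third tray compartment; stays there. Origin at its underside.
- pliers: Pliers, 62 x 175 x 13 mm, lying on the bench between the robot and the tester; stay there. Origin at the underside.
Mind the look-alikes: they are no part of the job. There is more than one size of the rod; the job needs the middle-sized.

How it is judged:
On the way, in this order (a step that is already met when the one before it is completed fails the run):
1. the fuse stands seated in the tester's pocket and has been let go, the rod still fully in (horizontal distance between fuse_centre and pocket_mouth below 0.005 m and z of fuse_centre in the frame of pocket_mouth between 0.008 and 0.0165 m and angle between fuse_centre's own z axis and vertical below 0.15 rad and contact force between the fingers and fuse below 0.1 N and z of rod_groove in the frame of guide_top below -0.022 m), for 0.2 s.
2. the rod is held by the fingers with its groove level with the top of the guide (z of rod_groove in the frame of guide_top between -0.006 and 0.006 m and horizontal distance between rod_groove and guide_top below 0.004 m and angle between the z axis of rod and the z axis of guide_top, either way round below 0.06 rad and contact force between the fingers and rod above 2 N), for 0.3 s.
At the end, for the whole second after the job is handed in: The fuse stands upright, untouched, on the pocket floor (within 5 mm of its middle); the fingers hold the rod still, over 2 N, in line with the bore, groove within 6 mm of the guide top, pressing on the bore under 15 N; the tester stands flat and still on the bench (all of step 2 and horizontal distance between fuse_centre and pocket_mouth below 0.005 m and z of fuse_centre in the frame of pocket_mouth between 0.008 and 0.0165 m and angle between fuse_centre's own z axis and vertical below 0.15 rad and contact force between the fingers and fuse below 0.1 N and contact force between rod and tester below 15 N and linear speed of each of rod, tester below 0.02 m/s and height (world z) of tester below 0.004 m and angle between tester's own z axis and vertical below 0.04 rad); the arm keeps its last pose, push and grip.
It fails at once if the rod comes out of the guide (raised 50 mm or more) (z of rod_groove in the frame of guide_top above 0.02 m).
It fails at once if the tester is lifted more than 6 mm, tipped, or shoved more than 30 mm (height (world z) of tester above 0.006 m or angle between tester's own z axis and vertical above 0.06 rad or distance of tester from where it was at the start of the episode above 0.03 m).
It fails at once if another part in the tray is moved more than 30 mm, or the pliers more than 40 mm (distance of any of insulator, cap from where it was at the start of the episode above 0.03 m or distance of pliers from where it was at the start of the episode above 0.04 m).
It also fails if it takes over 53 s, if anything falls off the work surface, if the arm or the gripper's body presses on something with over 40 N, if the wrist force passes 120 N, or if a joint passes its speed limit or range.

ROBOT

A 6-joint arm with a two-finger parallel gripper is mounted at the origin on a cart in front of the work surface, level with it; the furniture and walls round the work are solid. World frame = base frame: x ahead of the robot, y to its left, z up, the work surface at z = 0. Lengths are in m, angles in rad, forces in N, time in s.
With the tool pointing down it reaches from about 0.3 to 1 m from the base axis. Payload 5.1 kg.
Tool frame: the origin (TCP) lies between the finger pads; the fingertips stand 14 mm ahead of it and the grasp point (between the pads) lies 5 mm behind it; z points along the fingers, y is the line along which they close (so a half turn about z gives the same grasp; the last joint's range is limited). The gripper opens to 95 mm and grips with 3 to 60 N. Pads are 20 mm wide; open, the fingers measure 119 mm over their backs; the gripper's body (75 mm by 180 mm) begins 59 mm behind the grasp point.
Start: joints at [1.192, 0.124, 1.65, -0, 1.367, -0.083], TCP at [0.189, 0.622, 0.229] pointing down, gripper open.
Joint ranges: [-2.61, 2.61], [-1.02, 2.33], [0.03, 2.71], [-1.35, 4.49], [0.32, 2.68], [-2.91, 2.91]. Speed limits (rad/s): [2.57, 2.57, 3.14, 3.14, 3.14, 3.14].

INTERFACE

Orientations are given as a rotation vector (axis times angle).
In Python, from plant import arm, viewer, job gives the robot as it stands. The module is installed in compiled form; this text tells all that it offers.
- The arm moves only by the tool send_rows, never from a script. Its arguments are lists of equal length, an entry for each row: "delta_pos": the shift along the tool's x, y, z in units of 40 mm (1.0 is 40 mm), a list of three; "twist": the turn, a rotation vector about the tool's x, y, z in degrees, a list of three; "hand": the finger opening in mm, from 0 to 95.1. A call has exactly 5 rows; each row shifts and turns the commanded pose from where the row before left it, along the tool's axes as they then stand; what a row does not reach is not made up. A row lasts 1/12 s, in which the tool goes at most 41.7 mm and 7.16 degrees, less where a joint would pass 70% of its speed; a pose out of reach is approached as far as the arm can. A call is refused whole if a number of a shift passes 1 or a number of a turn 7.16, either way. A call with a gripper value outside its range is refused whole. The fingers move at their own pace and stop on an object; "newtons" is the grip in N (left out, the last holds). Time passes only in rows, so rows that do not move let the fingers close, or fill a call up. It gives the time, the measured TCP pose, the force, the opening and the grip force at its end, in the units of the state.
- arm.read_state(): the state, without advancing time (a new reading comes with each control period).
- viewer.get_image(name): name is "scene" or "top"; returns a dict with "img" (384x512x3 uint8, red, green, blue), "fov_y" (degrees; the focal length in pixels is half the picture's height over the tangent of half this angle, whatever the lens; pixels are square), "cx", "cy" (the principal point, pixels), "k1" (the pictures are not rectified: a ray, as slopes to the right and down, at radius r is drawn at 1 + k1 r^2 times it, then the intrinsics apply), "R" (3x3) and "t" (3): a world point X has camera coordinates R X + t. Camera axes: x right, y down, z forward; pixel columns grow to the right and rows downward; lengths in m; the calibration is good to about 2 mm. A picture is of the moment at which its call begins. There is no depth.
- job.hand_in(): hands the job in; it is judged then, once.
Trained networks look in the newest picture that a camera, given by its name, has taken for a name from the list of things; names that differ only in an ending like _2 or _b are one class to them, and where a whole thing is asked for, a point or a joint stands for the part that bears it (a point fixed in the world has none). Each returns a list of dicts, best first, with "score" (0 to 1); they miss things now and then, are a little off and sometimes report something else, mostly with a low value. They report only what shows in the picture. A call takes as long as a camera call. They do not tell look-alikes from the thing itself.
- viewer.boxes_of(target, camera): "centre" ([row, column] in pixels, amid what is visible of it).
- viewer.regions_of(target, camera): "region" (384x512 bool, what is visible of it) and "centre" ([row, column] in pixels, amid what is visible of it).
The state is a dict: "time_s": time; "joint_positions": joint angles; "joint_vel": joint speeds; "tau": joint torques, N m; "position": TCP position; "tool_rot": TCP orientation; "contact_force": force on the tool from outside, world axes, zero at the start; "torque": the same for the moment, N m; "grip_width": opening from 0.0 (shut) to 1.0 (fully open); "grasp_force": force on a finger pad.
Only numpy, scipy, OpenCV 4.12 (cv2) and the standard library are available. Lean on these libraries where they do the work, as an engineer would, in place of code of your own. Each camera call takes 0.05 s, during which the arm holds its last target. There are 200 camera calls.

## Working session

There is one attempt and no reset: what is moved stays moved. The work goes in short steps, Python scripts to look and compute and a tool call to move; the robot and the scene stay as the last step left them, time stands still between calls to the robot, and variables do not carry over. Pictures are saved under pics/ and viewed, at most 10 in all, crops included, and the job is handed in when it is done.

Besides the shell and the picture viewer there is one more tool, called after "Call:" in YAML: its name, and indented under it one key for each argument. send_rows: Moves the arm, as the interface text tells. Its arguments: {"type":"object","properties":{"delta_pos":{"type":"array","items":{"type":"array","items":{"type":"number"}}},"twist":{"type":"array","items":{"type":"array","items":{"type":"number"}}},"hand":{"type":"array","items":{"type":"number"}},"newtons":{"type":"number"}},"required":["delta_pos","twist","hand"]}

```bash
mkdir -p pics; cat > h.py <<'E'
import numpy as np, cv2
from plant import arm, viewer, job
from scipy.spatial.transform import Rotation as Ro
def cam(n):
    d=viewer.get_image(n); d['f']=d['img'].shape[0]/2/np.tan(np.radians(d['fov_y'])/2); d['R']=np.array(d['R']); d['t']=np.array(d['t']); return d
def proj(d,X):
    c=d['R']@np.array(X)+d['t']; s=c[:2]/c[2]; s=s*(1+d['k1']*(s@s)); return s*d['f']+[d['cx'],d['cy']]  # col,row
def ray(d,rc):
    p=(np.array([rc[1],rc[0]])-[d['cx'],d['cy']])/d['f']; s=p.copy()
    for _ in range(20): s=p/(1+d['k1']*(s@s))
    r=d['R'].T@np.array([*s,1]); return -d['R'].T@d['t'], r/np.linalg.norm(r)
def atz(d,rc,z):
    o,r=ray(d,rc); return o+r*(z-o[2])/r[2]
def save(d,name,box=None,sc=1):
    im=d['img'][...,::-1]
    if box: im=im[box[0]:box[1],box[2]:box[3]]
    cv2.imwrite('pics/'+name,cv2.resize(im,None,fx=sc,fy=sc,interpolation=cv2.INTER_CUBIC))
E
python3 - <<'E'
from h import *
D={n:cam(n) for n in('scene','top')}
im=np.vstack([D[n]['img'] for n in D])
for n in D: save(D[n],n+'0.png',sc=1.5)
Z=dict(fuse_centre=.026,tray=.007,pocket_mouth=.02,tester=.02,guide_top=.08,rod_knob=.109,insulator=.022,cap=.018,pliers=.006)
for n in D:
    print(n,-D[n]['R'].T@D[n]['t'])
    for k in Z:
        for b in viewer.boxes_of(k,n)[:4]:
            print(k,round(b['score'],2),np.round(b['centre']),np.round(atz(D[n],b['centre'],Z[k]),3)[:2])
s=arm.read_state();print(s)
E
```

```text
scene [ 0.08260012 -0.49951332  0.71780647]
fuse_centre 0.48 [258. 346.] [ 0.503 -0.364]
tray 0.79 [269. 340.] [ 0.484 -0.365]
pocket_mouth 0.97 [169. 247.] [ 0.571 -0.034]
tester 0.87 [168. 250.] [ 0.579 -0.036]
guide_top 0.74 [168. 250.] [ 0.534 -0.076]
guide_top 0.19 [257. 347.] [ 0.472 -0.375]
rod_knob 0.79 [127. 192.] [0.53  0.107]
rod_knob 0.7 [136. 226.] [0.559 0.017]
rod_knob 0.48 [171. 212.] [ 0.455 -0.038]
insulator 0.55 [286. 327.] [ 0.427 -0.368]
cap 0.49 [233. 360.] [ 0.58  -0.354]
pliers 0.77 [232. 197.] [ 0.361 -0.066]
top [ 0.39911774 -0.12116243  1.06950544]
fuse_centre 0.58 [200. 340.] [ 0.505 -0.362]
tray 0.83 [203. 336.] [ 0.497 -0.353]
pocket_mouth 0.68 [174. 228.] [ 0.582 -0.049]
tester 0.81 [175. 227.] [ 0.578 -0.046]
guide_top 0.81 [173. 225.] [ 0.573 -0.045]
rod_knob 0.64 [184. 161.] [0.538 0.116]
rod_knob 0.48 [208. 202.] [0.476 0.011]
cap 0.69 [173. 338.] [ 0.583 -0.36 ]
pliers 0.72 [244. 227.] [ 0.384 -0.047]
{'time_s': 1.0, 'joint_positions': array([ 1.19238736e+00,  1.23799466e-01,  1.65030736e+00,  9.35189645e-06,
        1.36743851e+00, -8.25713054e-02]), 'joint_vel': array([-4.66942464e-04, -2.72479219e-03, -2.22750630e-03, -6.95570877e-05,
        4.09200519e-04,  1.04142796e-03]), 'tau': array([-6.60797541e-04, -4.17599952e+01, -3.60236192e+01,  7.74683710e-02,
        4.30405524e-02, -1.24302130e-05]), 'position': array([0.18951014, 0.62176265, 0.2286522 ]), 'tool_rot': array([4.63010615e-01, 3.10728397e+00, 7.56386157e-05]), 'contact_force': array([ 0.07874229,  0.39146089, -0.36989271]), 'torque': array([0.05872117, 0.03184154, 0.03231315]), 'grasp_force': 0.0, 'grip_width': 1.0013836517409194}
```

View pics/scene0.png

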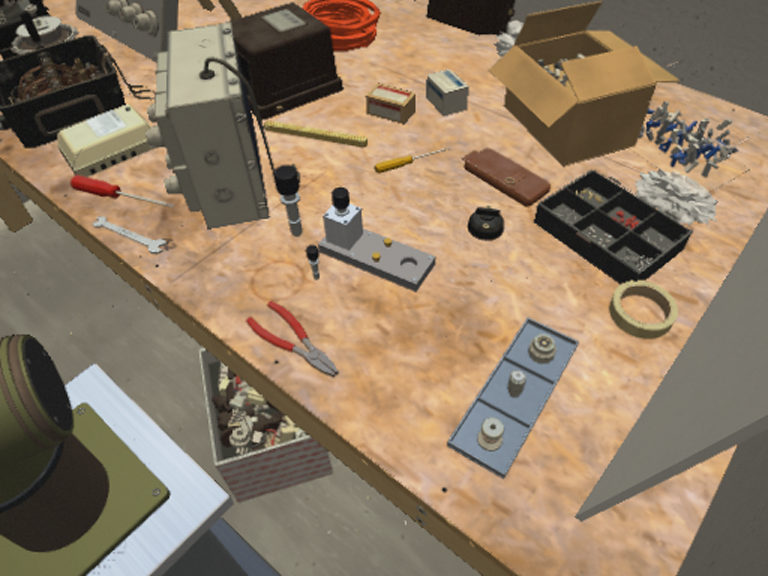

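View pics/top0.png

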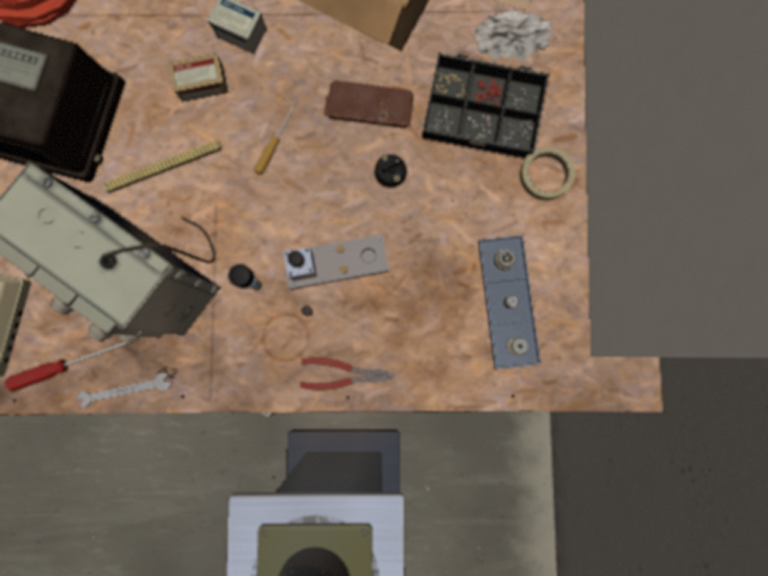

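```bash
python3 - <<'E'
from h import *
A=cam('scene');B=cam('top')
def crop(d,r,c,h,w,s): return cv2.resize(d['img'][r:r+h,c:c+w,::-1],(w*s,h*s),interpolation=cv2.INTER_CUBIC)
a=np.hstack([crop(A,110,180,100,130,3),crop(B,145,180,100,130,3)])
b=np.hstack([crop(A,205,290,100,130,3),crop(B,150,290,100,130,3)])
cv2.imwrite('pics/c1.png',np.vstack([a,b])[:600])
E
```

```text
(no output)
```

View pics/c1.png

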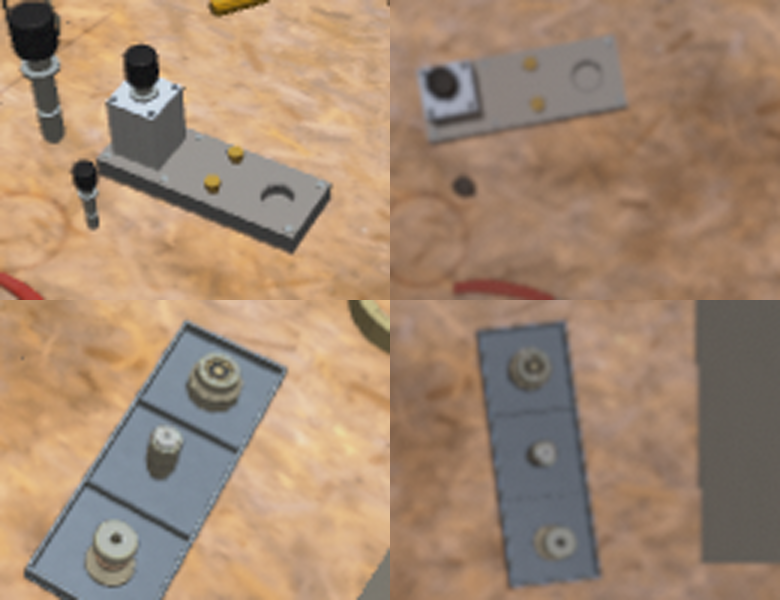

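```bash
cat > fit.py <<'E'
from h import *
from scipy.optimize import least_squares as ls
A=cam('scene');B=cam('top')
a=lambda x,y:(180+x/3,110+y/3); b=lambda x,y:(180+(x-390)/3,145+y/3)
a2=lambda x,y:(290+x/3,205+(y-300)/3); b2=lambda x,y:(290+(x-390)/3,150+(y-300)/3)
T=[(A,a(331,186),(35,-95,20)),(A,a(293,240),(-35,-95,20)),(A,a(100,160),(-35,95,20)),(A,a(278,194),(0,-62.5,20)),(A,a(141,68),(0,62.5,109)),
(B,b(615,38),(35,-95,20)),(B,b(627,105),(-35,-95,20)),(B,b(430,138),(-35,95,20)),(B,b(587,76),(0,-62.5,20)),(B,b(442,82),(0,62.5,120))]
def X(p,l): c,s=np.cos(p[2]),np.sin(p[2]); return np.array([p[0]+(c*l[0]-s*l[1])/1e3,p[1]+(s*l[0]+c*l[1])/1e3,l[2]/1e3])
def fit(T,p0):
    r=ls(lambda p:np.concatenate([proj(d,X(p,l))-u for d,u,l in T]),p0,loss='soft_l1'); return r.x,r.fun.reshape(-1,2)
p,res=fit(T,[.57,-.04,.1]); print('tester',p,'\n',res.round(1))
for n,l in dict(pocket=(0,-62.5,20),knob=(0,62.5,109)).items(): print(n,X(p,l).round(4))
F=[(A,a2(167,434),(0,0,51)),(A,a2(158,478),(0,0,3+2)),(B,b2(545,452),(0,0,49))]
r=ls(lambda q:np.concatenate([proj(d,X([*q,0],l))-u for d,u,l in F]),[.5,-.36]);print('fuse',r.x,r.fun.round(1))
T=[(A,a2(185,324),(123,42.5,14)),(A,a2(285,370),(123,-42.5,14)),(A,a2(28,574),(-123,42.5,14)),(B,b2(478,329),(123,42.5,14)),(B,b2(565,322),(123,-42.5,14)),(B,b2(598,577),(-123,-42.5,14)),(B,b2(512,585),(-123,42.5,14))]
p,res=fit(T,[.5,-.36,0]); print('tray',p,'\n',res.round(1))
for d in ((A,'scene'),(B,'top')):
  for q in viewer.regions_of('fuse_centre',d[1])[:3]:
    ys,xs=np.where(q['region']); print(d[1],q['score'],len(ys),xs.mean(),ys.mean(),xs.min(),xs.max(),ys.min(),ys.max())
R=Ro.from_rotvec(arm.read_state()['tool_rot']).as_matrix();print(R.round(3))
E
python3 fit.py
```

```text
tester [ 0.58053838 -0.0378514   0.17150729] 
 [[ 0.5 -0. ]
 [-0.1  0.5]
 [-1.1 -0.1]
 [ 0.   1.7]
 [ 0.5  0.2]
 [-0.1 -1.5]
 [ 0.2  0.2]
 [-0.6  0.9]
 [ 0.1 -0.2]
 [-0.5 -0.8]]
pocket [ 0.5912 -0.0994  0.02  ]
knob [0.5699 0.0237 0.109 ]
fuse [ 0.50028356 -0.36069796] [ 0.2  1.6 -0.1 -1.5 -0.1 -0.1]
tray [ 0.50387791 -0.36362186  0.11086723] 
 [[-0.2 -0.7]
 [ 1.3  0.2]
 [-1.  -0.2]
 [-0.6 -0. ]
 [ 0.1 -1.1]
 [ 1.8  0.3]
 [ 0.   1.1]]
scene 0.67 166 344.2951807228916 255.36144578313252 339 350 247 264
top 0.64 1517 225.59195781147 174.76334871456822 189 258 158 191
top 0.38 68 339.77941176470586 201.1764705882353 335 344 197 205
[[-0.957  0.292 -0.   ]
 [ 0.292  0.957  0.   ]
 [ 0.     0.    -1.   ]]
```

Rods: big one at scene (192,127), small at (209,171), and the one in the tester at (226,136), which is middle-sized and in the guide. That is the rod for the job. The fuse is the slim white part in the tray's middle compartment (scene 345,254; top 341,201). The cap (361,233) and insulator (327,286) are its neighbours.

Call:
send_rows:
  delta_pos:
    - [0, 0, -1]
    - [0, 0, -1]
    - [0, 0, -1]
    - [0, 0, -1]
    - [0, 0, -1]
  twist:
    - [0, 0, -4.66]
    - [0, 0, -4.66]
    - [0, 0, -4.66]
    - [0, 0, -4.66]
    - [0, 0, -4.66]
  hand: [60, 60, 60, 60, 60]
  newtons: 20

```text
time_s: 1.72
position: [0.1894, 0.6214, 0.4307]
tool_rot: [-0.18, 3.136, 0.0]
contact_force: [-0.2, -0.0, -0.0]
grip_width: 0.705
grasp_force: 0.0
```

```bash
cat > go.py <<'E'
# usage: go.py x y z yaw_of_tool_y(rad) -> total shift in tool units, turn about tool z in deg, contact state
from h import *; import sys
s=arm.read_state(); R=Ro.from_rotvec(s['tool_rot']).as_matrix()
print('t',round(s['time_s'],2),'pos',s['position'].round(4),'yaw_y',round(np.arctan2(R[1,1],R[0,1]),3),'zax',R[:,2].round(3),'F',s['contact_force'].round(1),'w',round(s['grip_width']*95.1,1),'g',round(s['grasp_force'],1),'q',s['joint_positions'].round(2))
if len(sys.argv)>3:
    g=np.array([float(v) for v in sys.argv[1:4]]); print('units',(R.T@(g-s['position'])/.04).round(3))
    if len(sys.argv)>4: d=float(sys.argv[4])-np.arctan2(R[1,1],R[0,1]); print('turn z deg',round(-np.degrees((d+np.pi)%(2*np.pi)-np.pi),2))
E
python3 go.py .5005 -.361 .43 1.682
python3 - <<'E'
from h import *
A=cam('scene')
for n,c,r,z in (('boxbottom corner L',210,225,0),('R',267,217,0),('bigrod base',297,234,0)): print(n,atz(A,(r/1.5,c/1.5),z).round(3))
E
```

```text
t 1.72 pos [0.1894 0.6214 0.4307] yaw_y 1.686 zax [ 0.  0. -1.] F [-0.2 -0.  -0. ] w 67.1 g 0.0 q [ 1.19  0.07  1.37  0.    1.7  -0.49]
units [-4.911e+00 -2.529e+01  1.300e-02]
turn z deg 0.21
boxbottom corner L [0.454 0.258 0.   ]
R [0.535 0.191 0.   ]
bigrod base [0.538 0.115 0.   ]
```

Call:
send_rows:
  delta_pos:
    - [-0.19, -0.97, 0]
    - [-0.19, -0.97, 0]
    - [-0.19, -0.97, 0]
    - [-0.19, -0.97, 0]
    - [-0.19, -0.97, 0]
  twist:
    - [0, 0, 0]
    - [0, 0, 0]
    - [0, 0, 0]
    - [0, 0, 0]
    - [0, 0, 0]
  hand: [60, 60, 60, 60, 60]

```text
time_s: 2.18
position: [0.2488, 0.4315, 0.4284]
tool_rot: [-0.175, 3.136, 0.0]
contact_force: [1.8, 0.2, 0.7]
grip_width: 0.63
grasp_force: 0.0
```

Call:
send_rows:
  delta_pos:
    - [-0.19, -0.97, 0]
    - [-0.19, -0.97, 0]
    - [-0.19, -0.97, 0]
    - [-0.19, -0.97, 0]
    - [-0.19, -0.97, 0]
  twist:
    - [0, 0, 0]
    - [0, 0, 0]
    - [0, 0, 0]
    - [0, 0, 0]
    - [0, 0, 0]
  hand: [60, 60, 60, 60, 60]

```text
time_s: 2.6
position: [0.3078, 0.2428, 0.4287]
tool_rot: [-0.175, 3.136, 0.001]
contact_force: [1.6, -0.1, 0.4]
grip_width: 0.632
grasp_force: 0.0
```

Call:
send_rows:
  delta_pos:
    - [-0.19, -0.97, 0]
    - [-0.19, -0.97, 0]
    - [-0.19, -0.97, 0]
    - [-0.19, -0.97, 0]
    - [-0.19, -0.97, 0]
  twist:
    - [0, 0, 0]
    - [0, 0, 0]
    - [0, 0, 0]
    - [0, 0, 0]
    - [0, 0, 0]
  hand: [60, 60, 60, 60, 60]

```text
time_s: 3.02
position: [0.3671, 0.0541, 0.4289]
tool_rot: [-0.173, 3.135, 0.0]
contact_force: [1.1, 0.0, -0.7]
grip_width: 0.633
grasp_force: 0.0
```

Call:
send_rows:
  delta_pos:
    - [-0.19, -0.97, 0.3]
    - [-0.19, -0.97, 0.4]
    - [-0.19, -0.97, 0.5]
    - [-0.19, -0.97, 0.5]
    - [-0.19, -0.97, 0.5]
  twist:
    - [0, 0, 0]
    - [0, 0, 0]
    - [0, 0, 0]
    - [0, 0, 0]
    - [0, 0, 0]
  hand: [60, 60, 60, 60, 60]

```text
time_s: 3.43
position: [0.424, -0.1271, 0.344]
tool_rot: [-0.172, 3.135, -0.001]
contact_force: [0.6, 0.5, -0.8]
grip_width: 0.63
grasp_force: 0.0
```

Call:
send_rows:
  delta_pos:
    - [-0.19, -0.9, 0.5]
    - [-0.19, -0.9, 0.5]
    - [-0.19, -0.9, 0.5]
    - [-0.19, -0.9, 0.5]
    - [-0.19, -0.9, 0.5]
  twist:
    - [0, 0, 0]
    - [0, 0, 0]
    - [0, 0, 0]
    - [0, 0, 0]
    - [0, 0, 0]
  hand: [60, 60, 60, 60, 60]

```text
time_s: 3.85
position: [0.4815, -0.3007, 0.244]
tool_rot: [-0.172, 3.136, -0.0]
contact_force: [0.4, 1.2, 0.0]
grip_width: 0.632
grasp_force: 0.0
```

```bash
python3 go.py .5005 -.361 .13 1.682
```

```text
t 3.85 pos [ 0.4815 -0.3007  0.244 ] yaw_y 1.681 zax [ 0. -0. -1.] F [0.4 1.2 0. ] w 60.1 g 0.0 q [-0.65 -0.07  1.82  0.    1.39 -2.33]
units [-0.306 -1.549  2.85 ]
turn z deg -0.08
```

Call:
send_rows:
  delta_pos:
    - [-0.1, -0.52, 0.7]
    - [-0.1, -0.52, 0.7]
    - [-0.1, -0.51, 0.7]
    - [0, 0, 0.75]
    - [0, 0, 0]
  twist:
    - [0, 0, 0]
    - [0, 0, 0]
    - [0, 0, 0]
    - [0, 0, 0]
    - [0, 0, 0]
  hand: [60, 60, 60, 60, 60]

```text
time_s: 4.27
position: [0.4967, -0.3571, 0.1232]
tool_rot: [0.171, -3.128, -0.014]
contact_force: [-0.5, 1.7, -1.5]
grip_width: 0.631
grasp_force: 0.0
```

```bash
python3 go.py .5005 -.361 .031 1.682; python3 - <<'E'
from h import *
A=cam('scene'); s=arm.read_state(); R=Ro.from_rotvec(s['tool_rot']).as_matrix()
for z in (0.014,): print('tip proj',proj(A,s['position']+R[:,2]*z))
im=A['img'].copy()
for X in ([.5005,-.361,.051],[.5005,-.361,.003],s['position']+R[:,2]*.014): u=proj(A,X).round().astype(int); im[u[1],u[0]]=(255,0,0)
A['img']=im; save(A,'s1.png',(150,310,270,430),4 if 0 else 3.7)
E
```

```text
t 4.27 pos [ 0.4967 -0.3571  0.1232] yaw_y 1.68 zax [-0.01   0.008 -1.   ] F [-0.5  1.7 -1.5] w 60.0 g 0.0 q [-0.71  0.14  1.82  0.    1.2  -2.39]
units [-0.105 -0.128  2.304]
turn z deg -0.13
tip proj [348.66727499 233.96213214]
```

View pics/s1.png

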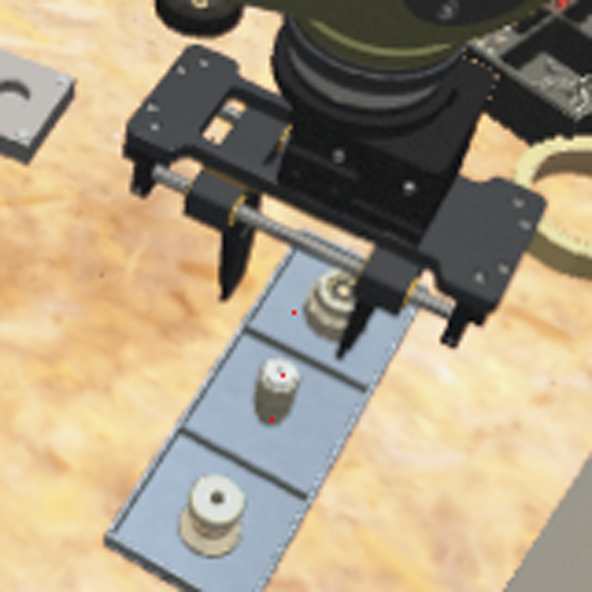

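Call:
send_rows:
  delta_pos:
    - [-0.02, 0, 0.4]
    - [0, 0, 0.4]
    - [0, 0, 0.4]
    - [0, 0, 0]
    - [0, 0, 0]
  twist:
    - [0, 0, 0]
    - [0, 0, 0]
    - [0, 0, 0]
    - [0, 0, 0]
    - [0, 0, 0]
  hand: [50, 50, 50, 50, 50]

```text
time_s: 4.73
position: [0.5014, -0.3589, 0.0846]
tool_rot: [-0.175, 3.136, -0.001]
contact_force: [-0.2, -0.3, 0.4]
grip_width: 0.527
grasp_force: 0.0
```

```bash
python3 go.py .5005 -.361 .031 1.682; python3 - <<'E'
from h import *
A=cam('scene'); s=arm.read_state(); R=Ro.from_rotvec(s['tool_rot']).as_matrix()
im=cv2.resize(A['img'][190:310,290:410],None,fx=5,fy=5,interpolation=cv2.INTER_CUBIC)
for X in ([.5005,-.361,.051],s['position']+R@[0,.025,.014],s['position']+R@[0,-.025,.014]):
  u=(proj(A,X)-[290,190])*5; cv2.circle(im,tuple(int(v) for v in u),3,(255,0,0),1)
cv2.imwrite('pics/s2.png',im[...,::-1])
E
```

```text
t 4.73 pos [ 0.5014 -0.3589  0.0846] yaw_y 1.682 zax [ 0.001 -0.001 -1.   ] F [-0.2 -0.3  0.4] w 50.1 g 0.0 q [-0.71  0.18  1.84  0.    1.12 -2.39]
units [ 0.03  -0.049  1.341]
turn z deg 0.01
```

View pics/s2.png

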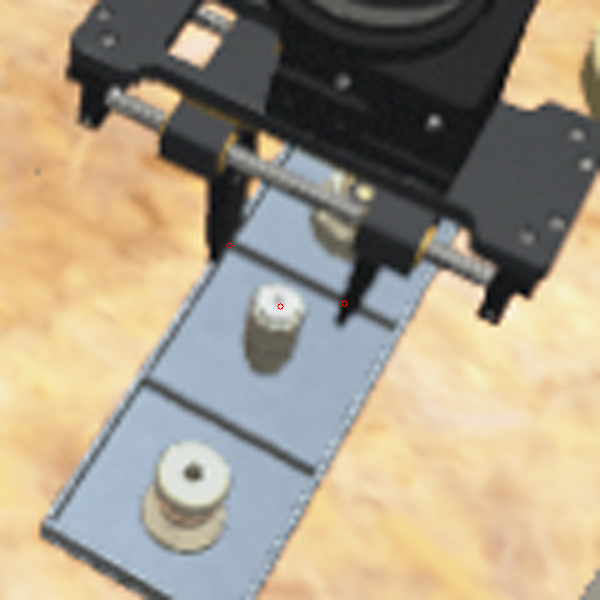

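Call:
send_rows:
  delta_pos:
    - [0.03, -0.05, 0.4]
    - [0, 0, 0.5]
    - [0, 0, 0.44]
    - [0, 0, 0]
    - [0, 0, 0]
  twist:
    - [0, 0, 0]
    - [0, 0, 0]
    - [0, 0, 0]
    - [0, 0, 0]
    - [0, 0, 0]
  hand: [50, 50, 50, 50, 15]

```text
time_s: 5.2
position: [0.5004, -0.3613, 0.0306]
tool_rot: [-0.174, 3.136, -0.001]
contact_force: [0.2, -0.4, 0.7]
grip_width: 0.493
grasp_force: 0.0
```

Call:
send_rows:
  delta_pos:
    - [0, 0, 0]
    - [0, 0, 0]
    - [0, 0, 0]
    - [0, 0, 0]
    - [0, 0, 0]
  twist:
    - [0, 0, 0]
    - [0, 0, 0]
    - [0, 0, 0]
    - [0, 0, 0]
    - [0, 0, 0]
  hand: [15, 15, 15, 15, 15]
  newtons: 15

```text
time_s: 5.62
position: [0.5007, -0.3617, 0.0308]
tool_rot: [-0.174, 3.135, -0.002]
contact_force: [-0.3, 0.3, 2.9]
grip_width: 0.231
grasp_force: 15.0
```

```bash
python3 go.py .5912 -.0994 .12 1.742
```

```text
t 5.62 pos [ 0.5007 -0.3617  0.0308] yaw_y 1.682 zax [ 0.002 -0.001 -1.   ] F [-0.3  0.3  2.9] w 21.9 g 15.0 q [-0.71  0.25  1.86  0.    1.03 -2.39]
units [-2.977  6.264 -2.235]
turn z deg -3.46
```

Call:
send_rows:
  delta_pos:
    - [0, 0, -0.3]
    - [0, 0, -0.6]
    - [0, 0, -0.7]
    - [0, 0, -0.6]
    - [0, 0, 0]
  twist:
    - [0, 0, 0]
    - [0, 0, -1.16]
    - [0, 0, -1.15]
    - [0, 0, -1.15]
    - [0, 0, 0]
  hand: [15, 15, 15, 15, 15]

```text
time_s: 6.03
position: [0.5029, -0.3637, 0.1248]
tool_rot: [-0.269, 3.122, -0.012]
contact_force: [1.2, -0.6, 0.5]
grip_width: 0.229
grasp_force: 15.0
```

```bash
python3 go.py .5912 -.0994 .12 1.742
```

```text
t 6.03 pos [ 0.5029 -0.3637  0.1248] yaw_y 1.743 zax [ 0.008 -0.007 -1.   ] F [ 1.2 -0.6  0.5] w 21.7 g 15.0 q [-0.71  0.14  1.82 -0.    1.18 -2.46]
units [-3.303  6.133  0.091]
turn z deg 0.03
```

Call:
send_rows:
  delta_pos:
    - [-0.3, 0.5, 0]
    - [-0.45, 0.9, 0]
    - [-0.45, 0.9, 0]
    - [-0.45, 0.9, 0]
    - [-0.45, 0.9, 0]
  twist:
    - [0, 0, 0]
    - [0, 0, 0]
    - [0, 0, 0]
    - [0, 0, 0]
    - [0, 0, 0]
  hand: [15, 15, 15, 15, 15]

```text
time_s: 6.45
position: [0.5546, -0.1836, 0.1173]
tool_rot: [0.267, -3.13, -0.0]
contact_force: [0.2, -1.0, -0.7]
grip_width: 0.229
grasp_force: 15.0
```

Call:
send_rows:
  delta_pos:
    - [-0.45, 0.9, 0]
    - [-0.43, 0.7, 0]
    - [-0.35, 0.36, 0]
    - [0, 0, 0]
    - [0, 0, 0]
  twist:
    - [0, 0, 0]
    - [0, 0, 0]
    - [0, 0, 0]
    - [0, 0, 0]
    - [0, 0, 0]
  hand: [15, 15, 15, 15, 15]

```text
time_s: 6.87
position: [0.5899, -0.0988, 0.1172]
tool_rot: [0.272, -3.129, 0.0]
contact_force: [-0.2, -0.9, -0.4]
grip_width: 0.231
grasp_force: 15.0
```

```bash
python3 go.py .5912 -.0994 .07 1.742
```

```text
t 6.87 pos [ 0.5899 -0.0988  0.1172] yaw_y 1.744 zax [-0.001 -0.    -1.   ] F [-0.2 -0.9 -0.4] w 22.0 g 15.0 q [-0.26  0.11  1.87 -0.    1.17 -2.  ]
units [-0.031 -0.021  1.18 ]
turn z deg 0.12
```

Call:
send_rows:
  delta_pos:
    - [-0.03, -0.02, 0.4]
    - [0, 0, 0.5]
    - [0, 0, 0.28]
    - [0, 0, 0]
    - [0, 0, 0]
  twist:
    - [0, 0, 0]
    - [0, 0, 0]
    - [0, 0, 0]
    - [0, 0, 0]
    - [0, 0, 0]
  hand: [15, 15, 15, 15, 15]

```text
time_s: 7.28
position: [0.5902, -0.101, 0.0693]
tool_rot: [0.266, -3.128, -0.001]
contact_force: [0.3, 0.2, 0.3]
grip_width: 0.232
grasp_force: 15.0
```

```bash
python3 go.py .5912 -.0994 .036 1.742; python3 - <<'E'
from h import *
A=cam('scene'); s=arm.read_state(); p=s['position']
im=cv2.resize(A['img'][125:205,220:320],None,fx=7,fy=7,interpolation=cv2.INTER_CUBIC)
q=lambda X:tuple(int(v) for v in (proj(A,X)-[220,125]+.5)*7)
P=np.array([.5912,-.0994,.02])
for c,r,col in ((P,.0135,(255,0,0)),(p-[0,0,.0278-.016],.0115,(0,0,255))):
  pts=[q(c+r*np.array([np.cos(a),np.sin(a),0])) for a in np.linspace(0,6.28,40)]
  cv2.polylines(im,[np.array(pts)],True,col,1)
cv2.imwrite('pics/s3.png',im[...,::-1])
E
```

```text
t 7.28 pos [ 0.5902 -0.101   0.0693] yaw_y 1.741 zax [-0.002  0.    -1.   ] F [0.3 0.2 0.3] w 22.1 g 15.0 q [-0.26  0.16  1.89 -0.    1.09 -2.  ]
units [-0.033  0.034  0.834]
turn z deg -0.07
```

View pics/s3.png

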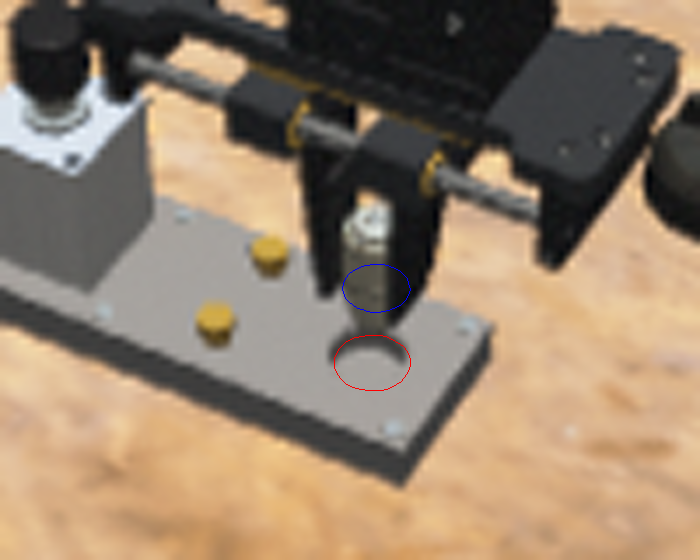

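Call:
send_rows:
  delta_pos:
    - [-0.04, 0.03, 0.2]
    - [0, 0, 0.2]
    - [0, 0, 0.1]
    - [0, 0, 0.1]
    - [0, 0, 0]
  twist:
    - [0, 0, 0]
    - [0, 0, 0]
    - [0, 0, 0]
    - [0, 0, 0]
    - [0, 0, 0]
  hand: [15, 15, 15, 15, 15]

```text
time_s: 7.75
position: [0.5919, -0.0985, 0.045]
tool_rot: [0.269, -3.128, -0.001]
contact_force: [-0.3, 1.6, -1.2]
grip_width: 0.227
grasp_force: 15.0
```

```bash
python3 go.py .5917 -.0994 .037 1.742
```

```text
t 7.75 pos [ 0.5919 -0.0985  0.045 ] yaw_y 1.742 zax [-0.002  0.    -1.   ] F [-0.3  1.6 -1.2] w 21.6 g 15.0 q [-0.25  0.2   1.9  -0.    1.05 -2.  ]
units [ 0.007 -0.022  0.2  ]
turn z deg 0.01
```

Call:
send_rows:
  delta_pos:
    - [0, -0.01, 0.06]
    - [0, 0, 0.06]
    - [0, 0, 0.06]
    - [0, 0, 0]
    - [0, 0, 0]
  twist:
    - [0, 0, 0]
    - [0, 0, 0]
    - [0, 0, 0]
    - [0, 0, 0]
    - [0, 0, 0]
  hand: [15, 15, 15, 15, 15]

```text
time_s: 8.17
position: [0.5927, -0.0991, 0.039]
tool_rot: [0.269, -3.13, -0.0]
contact_force: [-1.4, -0.9, -1.1]
grip_width: 0.23
grasp_force: 15.0
```

```bash
python3 go.py .5917 -.0994 .0365 1.742
```

```text
t 8.17 pos [ 0.5927 -0.0991  0.039 ] yaw_y 1.742 zax [-0.  0. -1.] F [-1.4 -0.9 -1.1] w 21.9 g 15.0 q [-0.26  0.21  1.9   0.    1.04 -2.  ]
units [ 0.025 -0.002  0.062]
turn z deg 0.0
```

Call:
send_rows:
  delta_pos:
    - [0, 0, 0.05]
    - [0, 0, 0]
    - [0, 0, 0]
    - [0, 0, 0]
    - [0, 0, 0]
  twist:
    - [0, 0, 0]
    - [0, 0, 0]
    - [0, 0, 0]
    - [0, 0, 0]
    - [0, 0, 0]
  hand: [15, 15, 24, 30, 36]

```text
time_s: 8.58
position: [0.5929, -0.0992, 0.0373]
tool_rot: [-0.269, 3.13, -0.0]
contact_force: [-1.0, -0.3, -0.4]
grip_width: 0.334
grasp_force: 0.0
```

Call:
send_rows:
  delta_pos:
    - [0, 0, 0]
    - [0, 0, 0]
    - [0, 0, -0.2]
    - [0, 0, -0.5]
    - [0, 0, -0.7]
  twist:
    - [0, 0, 0]
    - [0, 0, 0]
    - [0, 0, 0]
    - [0, 0, 0]
    - [0, 0, 0]
  hand: [40, 40, 40, 40, 40]

```text
time_s: 9.0
position: [0.5906, -0.0987, 0.0913]
tool_rot: [0.268, -3.125, -0.003]
contact_force: [-0.6, 1.1, -1.2]
grip_width: 0.417
grasp_force: 0.0
```

Call:
send_rows:
  delta_pos:
    - [0, 0, -0.9]
    - [0, 0, -0.9]
    - [0, 0, -0.9]
    - [0, 0, 0]
    - [0, 0, 0]
  twist:
    - [0, 0, 0]
    - [0, 0, 0]
    - [0, 0, 0]
    - [0, 0, 0]
    - [0, 0, 0]
  hand: [50, 50, 50, 50, 50]

```text
time_s: 9.42
position: [0.5946, -0.0996, 0.2056]
tool_rot: [-0.268, 3.123, -0.004]
contact_force: [-0.7, 0.7, -0.7]
grip_width: 0.524
grasp_force: 0.0
```

```bash
python3 go.py .5699 .0237 .2 1.742; python3 - <<'E'
from h import *
A=cam('scene')
save(A,'s4.png',(110,210,180,310),6)
from fit import X
E
```

```text
t 9.42 pos [ 0.5946 -0.0996  0.2056] yaw_y 1.742 zax [ 0.007 -0.002 -1.   ] F [-0.7  0.7 -0.7] w 49.9 g 0.0 q [-0.26  0.03  1.79  0.    1.32 -2.  ]
units [0.085 3.143 0.131]
turn z deg 0.0
tester [ 0.58053838 -0.0378514   0.17150729] 
 [[ 0.5 -0. ]
 [-0.1  0.5]
 [-1.1 -0.1]
 [ 0.   1.7]
 [ 0.5  0.2]
 [-0.1 -1.5]
 [ 0.2  0.2]
 [-0.6  0.9]
 [ 0.1 -0.2]
 [-0.5 -0.8]]
pocket [ 0.5912 -0.0994  0.02  ]
knob [0.5699 0.0237 0.109 ]
fuse [ 0.50028356 -0.36069796] [ 0.2  1.6 -0.1 -1.5 -0.1 -0.1]
tray [ 0.50387791 -0.36362186  0.11086723] 
 [[-0.2 -0.7]
 [ 1.3  0.2]
 [-1.  -0.2]
 [-0.6 -0. ]
 [ 0.1 -1.1]
 [ 1.8  0.3]
 [ 0.   1.1]]
scene 0.6 125 272.8 170.84 269 277 163 179
top 0.4 43 245.8372093023256 168.04651162790697 242 249 165 171
[[-0.985 -0.17  -0.004]
 [-0.17   0.985  0.001]
 [ 0.003  0.002 -1.   ]]
```

View pics/s4.png

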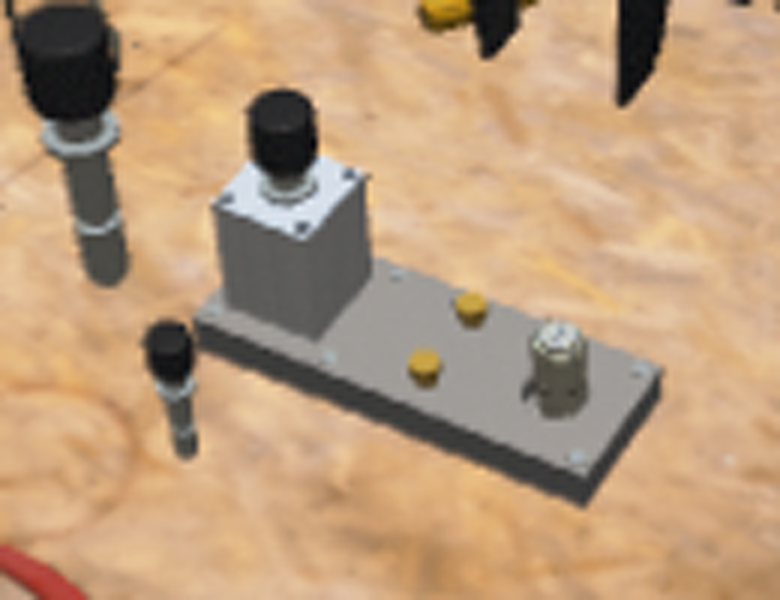

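```bash
python3 - <<'E'
from h import *
A=cam('scene')
for z in (.12,.14,.16,.18,.2): print(z,proj(A,[.538,.115,z]))
print('want ~',180+65/6,110+15/6)
print('fuse top',proj(A,[.5912,-.0994,.056]),'seen',180+558/6,110+333/6)
print('knob top',proj(A,[.5699,.0237,.122]),'seen',180+285/6,110+102/6,'knob bottom',proj(A,[.5699,.0237,.096]),'seen',180+283/6,110+165/6)
k=[b for b in viewer.regions_of('rod_knob','scene')]
for b in k: ys,xs=np.where(b['region']); print(b['score'],xs.min(),xs.max(),ys.min(),ys.max(),xs.mean(),ys.mean())
for a in (0,):
  u=np.array([proj(A,[.5699+.014*np.cos(t),.0237+.014*np.sin(t),z]) for t in np.linspace(0,6.28,60) for z in (.096,.122)]); print('pred knob extents',u.min(0),u.max(0))
E
```

```text
0.12 [191.16402496 120.93263743]
0.14 [189.9148828  114.43250988]
0.16 [188.62843418 107.725771  ]
0.18 [187.30318424 100.80333864]
0.2 [185.93757604  93.65566901]
want ~ 190.83333333333334 112.5
fuse top [272.77224681 166.14242422] seen 273.0 165.5
knob top [227.05602054 128.67581032] seen 227.5 127.0 knob bottom [227.93608475 136.90922443] seen 227.16666666666666 137.5
0.97 182 200 110 157 192.59280303030303 130.07575757575756
0.64 204 212 164 186 208.71428571428572 173.9126984126984
0.46 221 232 125 143 226.74857142857144 133.69142857142856
pred knob extents [221.19575818 124.90206099] [233.67179388 140.76608656]
```

Call:
send_rows:
  delta_pos:
    - [0, 0, 0]
    - [0, 0, 0]
    - [0, 0, 0]
    - [0, 0, 0]
    - [0, 0, 0]
  twist:
    - [0, 0, 6]
    - [0, 0, 6]
    - [0, 0, 6]
    - [0, 0, 6]
    - [0, 0, 6]
  hand: [60, 60, 60, 60, 60]

```text
time_s: 10.18
position: [0.5923, -0.0991, 0.2]
tool_rot: [-0.558, -3.09, -0.0]
contact_force: [0.7, -0.3, 1.0]
grip_width: 0.631
grasp_force: 0.0
```

Call:
send_rows:
  delta_pos:
    - [0, 0, 0]
    - [0, 0, 0]
    - [0, 0, 0]
    - [0, 0, 0]
    - [0, 0, 0]
  twist:
    - [0, 0, 6]
    - [0, 0, 6]
    - [0, 0, 6]
    - [0, 0, 6]
    - [0, 0, 6]
  hand: [60, 60, 60, 60, 60]

```text
time_s: 10.6
position: [0.5924, -0.0991, 0.2001]
tool_rot: [-1.339, -2.84, 0.001]
contact_force: [-1.0, -0.2, 0.6]
grip_width: 0.633
grasp_force: 0.0
```

Call:
send_rows:
  delta_pos:
    - [0, 0, 0]
    - [0, 0, 0]
    - [0, 0, 0]
    - [0, 0, 0]
    - [0, 0, 0]
  twist:
    - [0, 0, 6]
    - [0, 0, 6]
    - [0, 0, 6]
    - [0, 0, 6]
    - [0, 0, 6]
  hand: [60, 60, 60, 60, 60]

```text
time_s: 11.02
position: [0.5923, -0.099, 0.2]
tool_rot: [-2.028, -2.397, 0.001]
contact_force: [-0.4, 0.1, 0.0]
grip_width: 0.633
grasp_force: 0.0
```

```bash
python3 go.py .5697 .0240 .16 .171
```

```text
t 11.02 pos [ 0.5923 -0.099   0.2   ] yaw_y 0.166 zax [-0.002  0.    -1.   ] F [-0.4  0.1  0. ] w 60.2 g 0.0 q [-0.26  0.04  1.79 -0.    1.32 -0.42]
units [ 3.127 -0.048  1.003]
turn z deg -0.28
```

Call:
send_rows:
  delta_pos:
    - [0.5, 0, 0]
    - [0.8, 0, 0]
    - [0.8, -0.03, 0]
    - [0.63, -0.02, 0]
    - [0.4, 0, 0.5]
  twist:
    - [0, 0, 0]
    - [0, 0, 0]
    - [0, 0, 0]
    - [0, 0, 0]
    - [0, 0, 0]
  hand: [60, 60, 60, 60, 60]

```text
time_s: 11.43
position: [0.5711, 0.0259, 0.1846]
tool_rot: [2.019, 2.401, 0.007]
contact_force: [0.8, 0.6, 1.4]
grip_width: 0.63
grasp_force: 0.0
```

Call:
send_rows:
  delta_pos:
    - [0, 0, 0.5]
    - [0, 0, 0]
    - [0, 0, 0]
    - [0, 0, 0]
    - [0, 0, 0]
  twist:
    - [0, 0, 0]
    - [0, 0, 0]
    - [0, 0, 0]
    - [0, 0, 0]
    - [0, 0, 0]
  hand: [60, 60, 60, 60, 60]

```text
time_s: 11.85
position: [0.5704, 0.0233, 0.1625]
tool_rot: [2.023, 2.401, 0.002]
contact_force: [0.4, 0.2, -0.1]
grip_width: 0.632
grasp_force: 0.0
```

```bash
python3 go.py .5697 .0240 .104 .171; python3 - <<'E'
from h import *
A=cam('scene'); s=arm.read_state(); p=s['position']; R=Ro.from_rotvec(s['tool_rot']).as_matrix()
im=cv2.resize(A['img'][80:180,175:285],None,fx=7,fy=6,interpolation=cv2.INTER_CUBIC)
q=lambda X:tuple(int(v) for v in (proj(A,X)-[175,80]+.5)*[7,6])
c=np.array([.5697,.024,.122])
cv2.polylines(im,[np.array([q(c+.014*np.array([np.cos(a),np.sin(a),0])) for a in np.linspace(0,6.28,40)])],True,(255,0,0),1)
for sg in (1,-1):
  cv2.polylines(im,[np.array([q(p+R@[v,sg*.03,.014]) for v in (-.01,.01)])],False,(0,0,255),1)
cv2.imwrite('pics/s5.png',im[...,::-1])
E
```

```text
t 11.85 pos [0.5704 0.0233 0.1625] yaw_y 0.17 zax [ 0.002 -0.    -1.   ] F [ 0.4  0.2 -0.1] w 60.1 g 0.0 q [-0.05 -0.    1.89 -0.    1.25 -0.22]
units [ 0.022 -0.016  1.462]
turn z deg -0.04
```

View pics/s5.png

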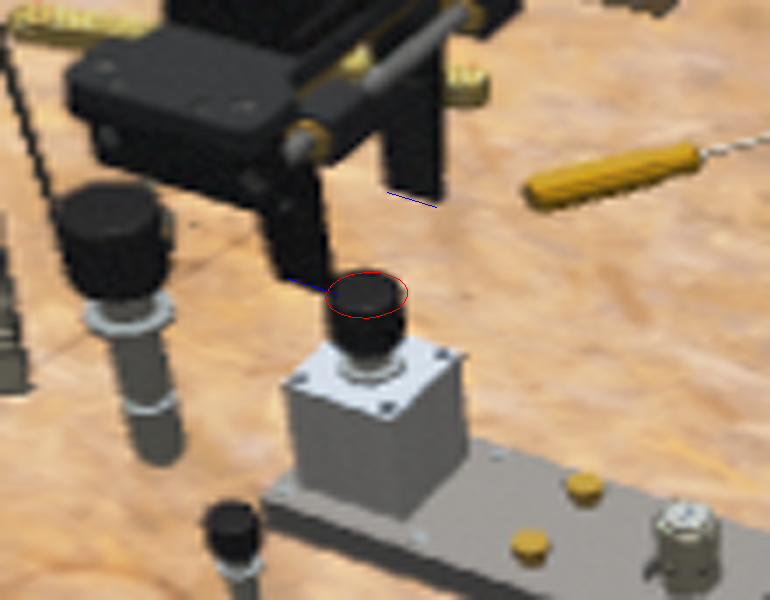

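Call:
send_rows:
  delta_pos:
    - [0.02, -0.02, 0.4]
    - [0, 0, 0.5]
    - [0, 0, 0.4]
    - [0, 0, 0.16]
    - [0, 0, 0]
  twist:
    - [0, 0, 0]
    - [0, 0, 0]
    - [0, 0, 0]
    - [0, 0, 0]
    - [0, 0, 0]
  hand: [55, 55, 55, 55, 45]
  newtons: 5

```text
time_s: 12.32
position: [0.5676, 0.0242, 0.1014]
tool_rot: [-2.023, -2.401, 0.003]
contact_force: [-0.1, -0.2, -0.3]
grip_width: 0.549
grasp_force: 0.0
```

Call:
send_rows:
  delta_pos:
    - [0, 0, 0]
    - [0, 0, 0]
    - [0, 0, 0]
    - [0, 0, 0]
    - [0, 0, 0]
  twist:
    - [0, 0, 0]
    - [0, 0, 0]
    - [0, 0, 0]
    - [0, 0, 0]
    - [0, 0, 0]
  hand: [36, 30, 20, 20, 20]

```text
time_s: 12.73
position: [0.5696, 0.0245, 0.1042]
tool_rot: [2.022, 2.401, 0.003]
contact_force: [0.4, 0.5, 2.6]
grip_width: 0.291
grasp_force: 5.0
```

```bash
python3 go.py .5697 .0240 .104 .171
```

```text
t 12.73 pos [0.5696 0.0245 0.1042] yaw_y 0.171 zax [ 0.003 -0.    -1.   ] F [0.4 0.5 2.6] w 27.6 g 5.0 q [-0.05  0.06  1.94  0.    1.14 -0.22]
units [-0.012 -0.001  0.004]
turn z deg 0.01
```

Call:
send_rows:
  delta_pos:
    - [0, 0, 0]
    - [0, 0, 0]
    - [0, 0, -0.05]
    - [0, 0, -0.1]
    - [0, 0, -0.1]
  twist:
    - [0, 0, 0]
    - [0, 0, 0]
    - [0, 0, 0]
    - [0, 0, 0]
    - [0, 0, 0]
  hand: [20, 20, 20, 20, 20]
  newtons: 25

```text
time_s: 13.15
position: [0.5685, 0.0246, 0.1114]
tool_rot: [2.023, 2.403, 0.001]
contact_force: [5.9, -0.8, -6.1]
grip_width: 0.291
grasp_force: 25.0
```

```bash
python3 go.py .5697 .0240 .134 .171
```

```text
t 13.15 pos [0.5685 0.0246 0.1114] yaw_y 0.171 zax [ 0.  0. -1.] F [ 5.9 -0.8 -6.1] w 27.6 g 25.0 q [-0.05  0.05  1.94  0.    1.16 -0.22]
units [-0.021  0.028 -0.566]
turn z deg 0.01
```

Call:
send_rows:
  delta_pos:
    - [0, 0.015, -0.05]
    - [0, 0, -0.1]
    - [0, 0, -0.1]
    - [0, 0, -0.05]
    - [0, 0, 0]
  twist:
    - [0, 0, 0]
    - [0, 0, 0]
    - [0, 0, 0]
    - [0, 0, 0]
    - [0, 0, 0]
  hand: [20, 20, 20, 20, 20]

```text
time_s: 13.57
position: [0.5687, 0.0246, 0.1251]
tool_rot: [-2.023, -2.403, 0.001]
contact_force: [1.6, 0.4, -1.5]
grip_width: 0.288
grasp_force: 25.0
```

```bash
python3 go.py .5697 .0240 .134 .171
```

```text
t 13.57 pos [0.5687 0.0246 0.1251] yaw_y 0.171 zax [-0.001 -0.    -1.   ] F [ 1.6  0.4 -1.5] w 27.4 g 25.0 q [-0.05  0.04  1.93 -0.    1.18 -0.22]
units [-0.02   0.022 -0.223]
turn z deg 0.02
```

Call:
send_rows:
  delta_pos:
    - [0, 0.005, -0.08]
    - [0, 0, -0.08]
    - [0, 0, -0.04]
    - [0, 0, 0]
    - [0, 0, 0]
  twist:
    - [0, 0, 0]
    - [0, 0, 0]
    - [0, 0, 0]
    - [0, 0, 0]
    - [0, 0, 0]
  hand: [20, 20, 20, 20, 20]

```text
time_s: 13.98
position: [0.569, 0.0246, 0.1328]
tool_rot: [-2.023, -2.403, 0.001]
contact_force: [-1.0, 0.7, -3.3]
grip_width: 0.289
grasp_force: 25.0
```

Call:
send_rows:
  delta_pos:
    - [0, 0, 0]
    - [0, 0, 0]
    - [0, 0, 0]
    - [0, 0, 0]
    - [0, 0, 0]
  twist:
    - [0, 0, 0]
    - [0, 0, 0]
    - [0, 0, 0]
    - [0, 0, 0]
    - [0, 0, 0]
  hand: [20, 20, 20, 20, 20]

```text
time_s: 14.4
position: [0.5692, 0.0247, 0.1326]
tool_rot: [-2.023, -2.403, 0.0]
contact_force: [-0.4, 0.7, -3.0]
grip_width: 0.288
grasp_force: 25.0
```

```bash
python3 go.py .5697 .0240 .134 .171; python3 - <<'E'
from h import *
A=cam('scene'); save(A,'s6.png',(95,195,180,310),6)
E
```

```text
t 14.4 pos [0.5692 0.0247 0.1326] yaw_y 0.171 zax [-0. -0. -1.] F [-0.4  0.7 -3. ] w 27.3 g 25.0 q [-0.05  0.03  1.92 -0.    1.19 -0.22]
units [-0.018  0.01  -0.036]
turn z deg 0.02
```

View pics/s6.png

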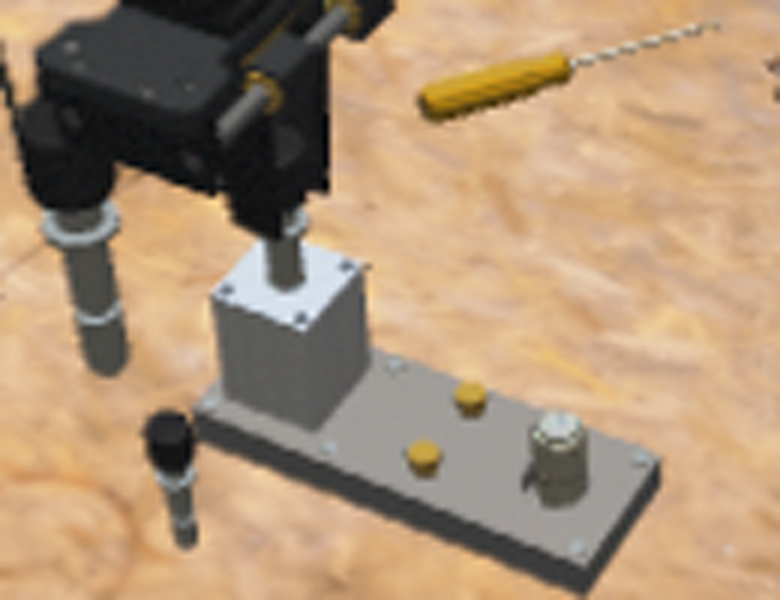

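Call:
send_rows:
  delta_pos:
    - [0, 0, -0.03]
    - [0, 0, 0]
    - [0, 0, 0]
    - [0, 0, 0]
    - [0, 0, 0]
  twist:
    - [0, 0, 0]
    - [0, 0, 0]
    - [0, 0, 0]
    - [0, 0, 0]
    - [0, 0, 0]
  hand: [20, 20, 20, 20, 20]

```text
time_s: 14.87
position: [0.5693, 0.0247, 0.1339]
tool_rot: [-2.023, -2.403, 0.0]
contact_force: [0.5, -0.7, -3.0]
grip_width: 0.289
grasp_force: 25.0
```

```bash
python3 go.py .5697 .0240 .134 .171; python3 - <<'E'
from h import *
A=cam('scene')
for z in (.082,.106,.112,.118): print(z,proj(A,[.5697,.024,z]))
a=A['img'][122:150,218:236].mean(2).astype(int); print(a)
save(A,'s7.png',(115,160,205,255),12)
E
```

```text
t 14.87 pos [0.5693 0.0247 0.1339] yaw_y 0.171 zax [-0.  0. -1.] F [ 0.5 -0.7 -3. ] w 27.5 g 25.0 q [-0.05  0.03  1.92  0.    1.2  -0.22]
units [-0.019  0.008 -0.002]
turn z deg 0.02
0.082 [228.25163185 141.1960662 ]
0.106 [227.45471055 133.77451085]
0.112 [227.25093443 131.87470154]
0.118 [227.04529436 129.95664879]
[[ 22  15  23  19  20  18  21  17  25  25  21  20  22  25  24  22  22 167]
 [ 17  15  20  21  21  19  15  17  22  18  20  21  20  24  25  24  56 174]
 [ 17  16  20  18  19  19  22  20  20  20  24  23  19  23  23  24  59 178]
 [ 20  18  16  21  19  21  20  20  20  21  23  23  21  25  27  24  22 180]
 [ 20  20  16  19  16  21  18  19  19  24  21  22  23  36  77  52  74 180]
 [ 35  19  20  22  18  20  18  19  21  23  23  20  32 148 192 168 193 195]
 [ 56  20  23  18  18  16  18  20  20  18  21  27 104 183 193 192 192 193]
 [ 78  17  19  17  23  19  17  16  17  28  29  72 169 191 193 190 185 183]
 [110  32  17  16  21  17  18  21  23  57  71 122 171 178 186 183 183 184]
 [112  48  30  22  19  18  21  22  18  69  76 145 172 157 179 181 183 184]
 [188 159  96  51  29  22  19  
[... 619 characters left out ...]
124 217 224 224 223 221]
 [221 224 223 223 222 222 180  99  73  74  73  79 114 211 221 221 221 222]
 [186 218 222 223 222 223 177 138  97  87  88 131 187 218 222 224 224 224]
 [133 214 223 224 223 224 224 208 176 164 172 202 223 224 224 224 224 220]
 [216 221 224 224 223 221 220 219 223 224 224 224 224 224 223 223 220 163]
 [181 189 212 217 220 223 224 224 224 224 224 224 223 222 222 221 192 105]
 [ 94  91 118 182 215 219 221 224 224 223 222 218 217 223 224 193 107  88]
 [ 93  90  90  92  93 120 180 213 219 223 224 169 133 215 218 117  90  88]
 [ 92  91  88  92  92  93  91 120 182 214 218 133 119 167 130  95  90  89]
 [ 91  92  90  92  92  92  91  91  91  93 121 183 216 138  94  89  89  89]]
```

View pics/s7.png

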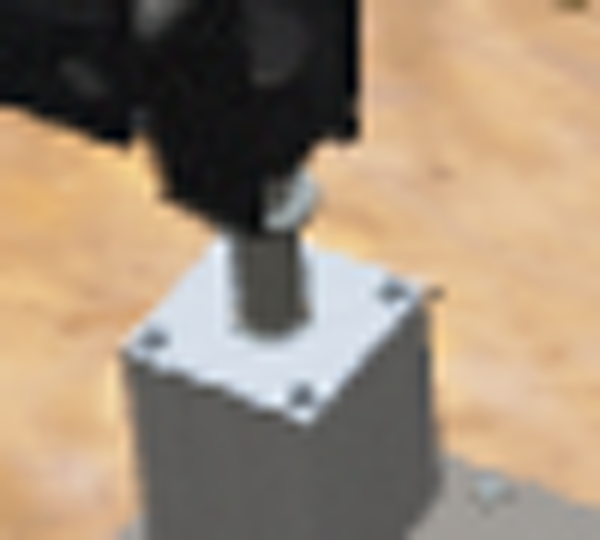

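```bash
python3 -c "
from h import *
s=arm.read_state(); print(s['contact_force'].round(1), abs(s['joint_vel']).max()); print(job.hand_in())"
```

```text
[-0.4 -1.1 -2.8] 0.001455358297608327
the job is handed in; nothing more can be done
None
```

The job is handed in at about 15 s of the 53 s, with no verdict returned: the fuse stands in the tester's pocket, and the gripper holds the pull rod about 30 mm up at 25 N, with under about 1.5 N sideways force on the tool.

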